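# Close the bench caliper on the purple-capped vial

### The arm

A 6-joint arm with a two-finger parallel gripper is mounted at the origin on the work surface. World frame = base frame: x ahead of the robot, y to its left, z up, the work surface at z = 0. Lengths are in m, angles in degrees, forces in N, time in s.
With the tool pointing down it reaches from about 0.25 to 0.725 m from the base axis. Payload 9.7 kg.
Tool frame: the origin (TCP) lies on the centre line of the jaws, within the pads' length; the fingertips stand 19 mm ahead of it and the grasp point (between the pads) is the TCP (bot.tcp_to_tips is the z of the fingertips in the tool frame, in m); z points along the fingers, y is the line along which they close (so a half turn about z gives the same grasp; the last joint's range is limited). The gripper opens to 85 mm and grips with 20 to 120 N. Pads are 22 mm wide; open, the fingers measure 114 mm over their backs; the gripper's body (76 mm by 85 mm) begins 54 mm behind the grasp point. The pads swing forward as they close: fully open they stand 13 mm farther back than shut.
Start: joints at [66.807, 4.979, 10.078, 95.1, 0, 90], TCP at [0.217, 0.506, 0.25] pointing down, gripper open.
Joint ranges: [-179.16, 179.16], [-48.56, 103.87], [-65.8, 70.77], [-126.05, 130.52], [-82.76, 87.17], [-180, 180]. Speed limits (degrees/s): [127.2, 127.2, 147.25, 180, 180, 180].

### API

Orientations are given as [roll, pitch, yaw] about the fixed x, y, z axes, in that order (R = Rz(yaw) Ry(pitch) Rx(roll)).
In Python, from workcell import bot gives the robot as it stands. The module is installed in compiled form; this text tells all that it offers.
- The arm moves only by the tool play_rows, never from a script. Its argument "increments" is a list of rows, each an object with "slide": the shift along the tool's x, y, z in mm, a list of three; "angular": the turn, a rotation vector about the tool's x, y, z in degrees, a list of three; "claw": the opening, from -1 (shut) to 1 (fully open). In form: [{"slide": [x, y, z], "angular": [rx, ry, rz], "claw": claw}, ...]. A call has 1 to 8 rows; each row shifts and turns the commanded pose from where the row before left it, along the tool's axes as they then stand; what a row does not reach is not made up. A row lasts 1/10 s, in which the tool goes at most 50 mm and 8.59 degrees, less where a joint would pass 70% of its speed; a pose out of reach is approached as far as the arm can. A call is refused whole if a number of a shift passes 50 or a number of a turn 8.59, either way. A call with a gripper value outside its range is refused whole. The fingers move at their own pace and stop on an object; "squeeze" is the grip in N (left out, the last holds). Time passes only in rows, so rows that do not move let the fingers close. It gives the time, the measured TCP pose, the force, the opening and the grip force at its end, in the units of the state.
- bot.get_obs(): the state, without advancing time (a new reading comes with each control period).
- bot.camera(name): name is "scene" or "top"; returns the picture (384x512x3 uint8, red, green, blue); there is no depth.
- bot.camera_info(name): a dict with "fovy" (degrees; the focal length in pixels is half the picture's height over the tangent of half this angle, whatever the lens; pixels are square), "cx", "cy" (the principal point, pixels), "R" (3x3) and "t" (3): a world point X has camera coordinates R X + t. Camera axes: x right, y down, z forward; pixel columns grow to the right and rows downward; lengths in m; the calibration is good to about 2 mm. A picture is of the moment at which its call begins. camera_info takes no time and is no camera call.
- bot.job_done(): hands the job in; it is judged then, once.
The state is a dict: "time": time; "q": joint angles; "qd": joint speeds; "joint_efforts": joint torques, N m; "ee_pos": TCP position; "tcp_rot": TCP orientation; "wrist_force": force on the tool from outside, world axes, zero at the start; "torque": the same for the moment, N m; "opening": finger opening in m; "grasp_force": force on a finger pad.
Only numpy, scipy, OpenCV 4.12 (cv2) and the standard library are available. Lean on these libraries where they do the work, as an engineer would, in place of code of your own. Each camera call takes 0.05 s, during which the arm holds its last target. There are 200 camera calls.

### The job

Stand the purple-capped sample vial upright on the bed of the bench caliper, midway across it and between the two open jaws. Then slide the moving jaw by its orange grip until the vial is held in contact between both jaws, keeping the jaw square to the bed and not cocked sideways; let go and leave it closed on the vial.

Things in the scene. Friction and masses are not known exactly. Their poses are not given: they have to be found in the camera images.
- purple_vial: The only vial with a purple cap, loose on the bench among three of the same size with white, yellow and green caps. Amber glass cylinder 32 mm in diameter, white label, cap 30 mm in diameter and 19 mm high; 75 mm tall in all, about 60 g. Origin at the centre of its underside, z up along its axis.
- caliper: Bench caliper fixed to the bench: grey metal bed 60 mm wide (x), y -115 to +135 mm, top 18 mm above the bench. Origin on the bench under the bed's centreline, z up, y = sliding direction. Fixed steel jaw at the -y end: 26 mm wide, top 58 mm above the bench, flat face at y = -85 mm looking to +y. Readout 14 mm high on the +y end. The vial belongs on the bed at x = 0 between the jaw faces.
- carriage (a joint): Travel of the moving jaw towards the fixed jaw (along the caliper's -y), m: 0 fully open (90 mm between the faces), 0.09 shut; gap = 0.09 - value, so about 0.058 when closed on the vial. Starts at 0 to 0.02. Slides with about 2 N of friction and stays where it is left.
- jaw: Moving jaw on a dark carriage. Origin at x = 0, y = 65 mm - travel on the caliper, 28 mm above the bench; axes as the caliper's. Upright orange grip 20 x 20 mm over the origin, top 57 mm above it. Steel jaw face 60 mm off towards -y, 26 mm wide, top 30 mm above the origin; a low bar (top 12 mm) joins them. Turns about the grip's vertical axis against a spring, 1.5 N m/rad: a twisted push cocks it.
Not all that is in view belongs to the job. What is shaped like the purple_vial but red is not meant.

How it is judged:
By the outcome, as a careful person would: the job done as asked, in the order asked, and still so for the second after the job is handed in, with the robot touching nothing.
It also fails if it takes over 43 s, if anything falls off the work surface, if the arm or the gripper's body presses on something with over 40 N, if the wrist force passes 120 N, or if a joint passes its speed limit or range.

## Working session

There is one attempt and no reset: what is moved stays moved. The work goes in short steps, Python scripts to look and compute and a tool call to move; the robot and the scene stay as the last step left them, time stands still between calls to the robot, and variables do not carry over. Pictures are saved under pics/ and viewed, at most 10 in all, crops included, and the job is handed in when it is done.

Besides the shell and the picture viewer there is one more tool, called after "Request:" by a JSON object that holds its "name" and its "arguments". play_rows: Moves the arm, as the interface text tells. Its arguments: {"type":"object","properties":{"increments":{"type":"array"},"squeeze":{"type":"number"}},"required":["increments"]}

```bash
mkdir -p pics
cat > h.py <<'E'
import numpy as np, cv2
from workcell import bot
def shot(n,f):
    im=bot.camera(n); cv2.imwrite('pics/'+f,cv2.cvtColor(im,cv2.COLOR_RGB2BGR)); return im
def ray(n,u,v,z):
    c=bot.camera_info(n); f=192/np.tan(np.radians(c['fovy'])/2); R=np.array(c['R']);t=np.array(c['t'])
    o=-R.T@t; d=R.T@np.array([(u-c['cx'])/f,(v-c['cy'])/f,1]); return o+d*(z-o[2])/d[2]
def proj(n,X):
    c=bot.camera_info(n); f=192/np.tan(np.radians(c['fovy'])/2); p=np.array(c['R'])@X+np.array(c['t'])
    return np.array([c['cx']+f*p[0]/p[2],c['cy']+f*p[1]/p[2]])
E
python3 - <<'E'
from h import *
a=shot('scene','s0.png');b=shot('top','t0.png')
for n in('scene','top'):
    c=bot.camera_info(n);print(n,c['fovy'],c['cx'],c['cy'],-np.array(c['R']).T@np.array(c['t']))
print(bot.get_obs())
E
```

```text
scene 47.39194335488713 261.1212998906748 196.8918067039754 [1.38633979 0.45286492 0.78444443]
top 50.55154658355386 257.6355913482082 181.8017092433924 [ 0.45895158 -0.03468815  1.14336616]
{'time': 0.1, 'q': array([6.68055618e+01, 5.00635209e+00, 1.00392434e+01, 9.50979986e+01,
       3.41307441e-04, 8.99997444e+01]), 'qd': array([-0.0955526 , -0.01744328,  0.05143913,  0.04988627, -0.00530833,
        0.05633901]), 'joint_efforts': array([-1.59542815e-03, -5.21561587e+01,  4.65653479e+01,  1.60310621e-02,
       -5.96478208e-05, -1.86309975e-06]), 'ee_pos': array([0.21654942, 0.50538715, 0.24967149]), 'tcp_rot': array([-1.79934893e+02, -3.41597713e-04,  1.56805817e+02]), 'wrist_force': array([ 0.70624013,  0.36783611, -0.2949716 ]), 'torque': array([ 0.00675005,  0.08341959, -0.01536652]), 'grasp_force': 0.0, 'opening': 0.0860506875966948}
```

View pics/s0.png

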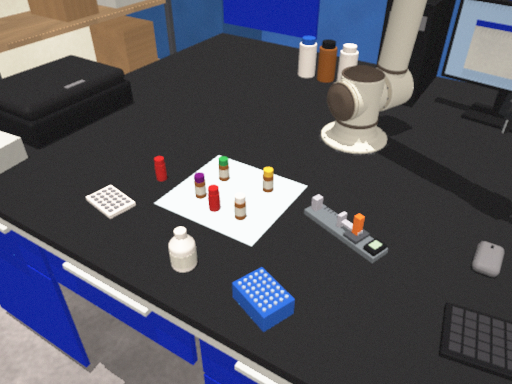

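View pics/t0.png

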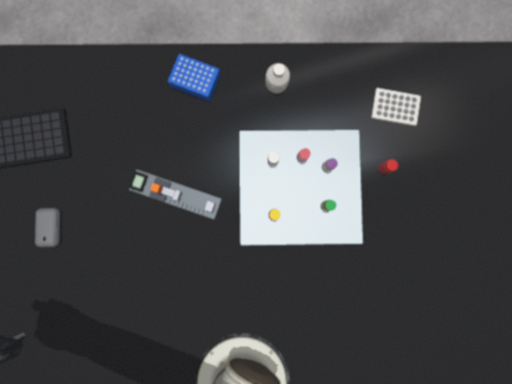

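Scene: caps are purple (200,180), green (223,163), yellow (268,173), white (240,202), with red look-alikes at (214,198) and (160,168). Top: purple (331,164), green (330,205), yellow (274,214), white (273,158), red (304,155) and (390,166). Purple (331,164) fits the description. The caliper has its orange grip at (155,188), fixed jaw at (209,206) and readout at (138,182).

```bash
cat > m.py <<'E'
from h import *
def cen(im,lo,hi,box,show=''):
    x0,y0,x1,y1=box; h=cv2.cvtColor(im,cv2.COLOR_RGB2HSV)[y0:y1,x0:x1]
    m=cv2.inRange(h,np.array(lo),np.array(hi)); n,l,s,c=cv2.connectedComponentsWithStats(m)
    i=1+np.argmax(s[1:,4]); return c[i]+[x0,y0],s[i]
def tri(p,q):
    A=[];o=[]
    a0,a1=ray('top',*p,0),ray('top',*p,.1);b0,b1=ray('scene',*q,0),ray('scene',*q,.1)
    da,db=a1-a0,b1-b0; s=np.linalg.lstsq(np.c_[da,-db],b0-a0,rcond=None)[0]
    X,Y=a0+s[0]*da,b0+s[1]*db; return (X+Y)/2,np.linalg.norm(X-Y)
E
python3 - <<'E'
from m import *
t=cv2.cvtColor(cv2.imread('pics/t0.png'),4);s=cv2.cvtColor(cv2.imread('pics/s0.png'),4)
P=dict(purple=((120,60,30),(165,255,200)),orange=((3,180,120),(15,255,255)))
tp,st=cen(t,*P['purple'],(315,150,345,180));sp,ss=cen(s,*P['purple'],(185,165,215,195))
print('cap',tp,st,sp,ss,tri(tp,sp),ray('top',*tp,.07))
to,st=cen(t,*P['orange'],(140,175,170,200));so,ss=cen(s,*P['orange'],(340,205,375,245))
print('grip',to,st,so,ss,tri(to,so),ray('top',*to,.083))
# fixed jaw top, readout, bed corners
h=cv2.cvtColor(t,cv2.COLOR_RGB2HSV)
j,sj=cen(t,(0,0,150),(180,60,255),(200,195,222,218)); print('fjaw',j,sj,ray('top',*j,.058))
r,sr=cen(t,(35,40,100),(85,255,255),(125,170,150,195)); print('readout',r,sr,ray('top',*r,.032))
m=cv2.inRange(h[165:222,125:225],np.array((0,0,60)),np.array((180,255,255)));n,l,sx,c=cv2.connectedComponentsWithStats(m);i=1+np.argmax(sx[1:,4])
pts=np.argwhere(l==i)[:,::-1].astype(np.float32)+[125,165]
R=cv2.minAreaRect(pts.astype(np.float32));print(R,[ray('top',*p,.018).round(4) for p in cv2.boxPoints(R)])
for nm,a,b in (('a.png',t[135:230,125:225],None),('b.png',t[135:230,260:360],None)):
    pass
c=np.hstack([cv2.resize(t[145:225,255:345],None,fx=4,fy=4),cv2.resize(t[160:240,125:225],None,fx=4,fy=4)])
cv2.imwrite('pics/c0.png',c[:,:,::-1])
E
```

```text
cap [331.46753247 163.55844156] [12  9 10 10 77] [198.91666667 177.32142857] [ 9  8 10 10 84] (array([ 0.58605069, -0.24826537,  0.06351925]), np.float64(0.00015925276532271148)) [ 0.58533114 -0.24705232  0.07      ]
grip [155.875      187.85416667] [12 10  9  7 48] [357.72928177 222.85082873] [ 12   8  13  22 181] (array([0.52637263, 0.21962522, 0.06035221]), np.float64(0.002346341870008492)) [0.52451462 0.21538746 0.083     ]
fjaw [207.69090909 204.01454545] [  0   0  19  22 275] [0.48155729 0.08350474 0.058     ]Traceback (most recent call last):
  File "<stdin>", line 11, in <module>
  File "m.py", line 5, in cen
    i=1+np.argmax(s[1:,4]); return c[i]+[x0,y0],s[i]
        ~~~~~~~~~^^^^^^^^^
    return _wrapfunc(a, 'argmax', axis=axis, out=out, **kwds)
    return bound(*args, **kwds)
ValueError: attempt to get argmax of an empty sequence
```

Run:
```python
from m import *
t=cv2.cvtColor(cv2.imread('pics/t0.png'),4);s=cv2.cvtColor(cv2.imread('pics/s0.png'),4)
h=cv2.cvtColor(t,cv2.COLOR_RGB2HSV)
for v in ((206,209),(212,200),(190,197),(171,193),(138,182),(162,190)): print(v,t[v[1],v[0]])
for V in (190,205):
    try: j,sj=cen(t,(0,0,V),(180,60,255),(198,192,222,218)); print('fjaw',j,sj,ray('top',*j,.058))
    except Exception: pass
m=cv2.inRange(h[165:222,125:225],np.array((0,0,70)),np.array((180,255,255)));n,l,sx,c=cv2.connectedComponentsWithStats(m);i=1+np.argmax(sx[1:,4])
pts=np.argwhere(l==i)[:,::-1].astype(np.float32)+[125,165]
R=cv2.minAreaRect(pts.astype(np.float32));print(R,[ray('top',*p,.018).round(4) for p in cv2.boxPoints(R)])
c=np.hstack([cv2.resize(t[145:225,255:345],None,fx=4,fy=4),cv2.resize(t[160:240,125:225],None,fx=4,fy=4)])
cv2.imwrite('pics/c0.png',c[:,:,::-1])
```

```text
(206, 209) [201 203 215]
(212, 200) [141 149 155]
(190, 197) [137 147 153]
(171, 193) [207 209 218]
(138, 182) [180 206 181]
(162, 190) [167 160 166]
fjaw [208.74193548 205.72580645] [ 7  9  9 10 62] [0.47697935 0.08072159 0.058     ]
fjaw [208.90196078 205.90196078] [ 8 10  7  9 51] [0.47650675 0.08029748 0.058     ]
((175.1082763671875, 193.9122314453125), (91.40652465820312, 23.7603759765625), 18.970407485961914) [array([0.5226, 0.3073, 0.018 ]), array([0.5847, 0.2867, 0.018 ]), array([0.4998, 0.0478, 0.018 ]), array([0.4382, 0.0693, 0.018 ])]
```

View pics/c0.png

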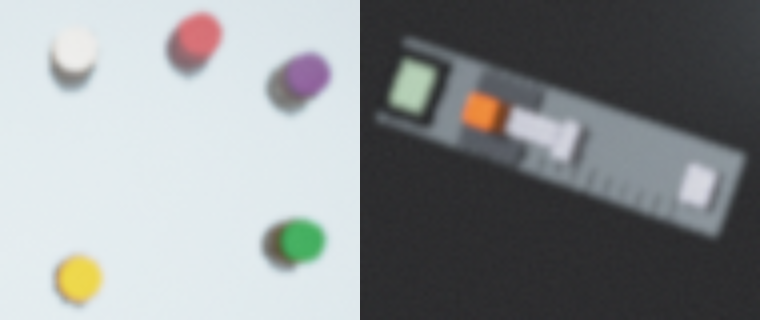

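Confirmed in the crop: the purple cap stands at (0.585,-0.247), triangulated height 0.064, which fits a cap. The caliper axis is at about 70.4°, origin about (0.508,0.168); grip and fixed jaw both land at x≈0, so it is consistent. I start by turning the tool to yaw 70.4.

Request:
{"name": "play_rows", "arguments": {"increments": [{"slide": [0, 0, 0], "angular": [0, 0, 8], "claw": 1}, {"slide": [0, 0, 0], "angular": [0, 0, 8], "claw": 1}, {"slide": [0, 0, 0], "angular": [0, 0, 8], "claw": 1}, {"slide": [0, 0, 0], "angular": [0, 0, 8], "claw": 1}, {"slide": [0, 0, 0], "angular": [0, 0, 8], "claw": 1}, {"slide": [0, 0, 0], "angular": [0, 0, 8], "claw": 1}, {"slide": [0, 0, 0], "angular": [0, 0, 8], "claw": 1}, {"slide": [0, 0, 0], "angular": [0, 0, 8], "claw": 1}], "squeeze": 20}}

```text
time: 0.9
ee_pos: [0.2166, 0.5054, 0.2499]
tcp_rot: [-180.0, 0.0, 92.5]
wrist_force: [0.1, -0.2, 0.9]
opening: 0.0856
grasp_force: 0.0
```

Request:
{"name": "play_rows", "arguments": {"increments": [{"slide": [0, 0, 0], "angular": [0, 0, 8], "claw": 1}, {"slide": [0, 0, 0], "angular": [0, 0, 8], "claw": 1}, {"slide": [0, 0, 0], "angular": [0, 0, 6.4], "claw": 1}, {"slide": [-20, 20, 0], "angular": [0, 0, 0], "claw": 1}, {"slide": [-32, 33, 0], "angular": [0, 0, 0], "claw": 1}, {"slide": [-32, 33, 0], "angular": [0, 0, 0], "claw": 1}, {"slide": [-32, 33, 0], "angular": [0, 0, 0], "claw": 1}, {"slide": [-32, 33, 0], "angular": [0, 0, 0], "claw": 1}]}}

```text
time: 1.7
ee_pos: [0.3104, 0.3135, 0.25]
tcp_rot: [-180.0, 0.0, 70.4]
wrist_force: [0.9, 0.7, 0.3]
opening: 0.0855
grasp_force: 0.0
```

Request:
{"name": "play_rows", "arguments": {"increments": [{"slide": [-32, 33, 0], "angular": [0, 0, 0], "claw": 1}, {"slide": [-32, 33, 0], "angular": [0, 0, 0], "claw": 1}, {"slide": [-32, 33, 0], "angular": [0, 0, 0], "claw": 1}, {"slide": [-32, 33, 0], "angular": [0, 0, 0], "claw": 1}, {"slide": [-32, 33, 0], "angular": [0, 0, 0], "claw": 1}, {"slide": [-32, 33, 0], "angular": [0, 0, 0], "claw": 1}, {"slide": [-32, 33, 0], "angular": [0, 0, 0], "claw": 1}, {"slide": [-32, 33, 0], "angular": [0, 0, 0], "claw": 1}]}}

```text
time: 2.5
ee_pos: [0.4734, -0.0165, 0.2501]
tcp_rot: [-180.0, -0.0, 70.4]
wrist_force: [0.6, 0.6, 0.3]
opening: 0.0856
grasp_force: 0.0
```

Request:
{"name": "play_rows", "arguments": {"increments": [{"slide": [-35, 35, 0], "angular": [0, 0, 0], "claw": 1}, {"slide": [-35, 35, 0], "angular": [0, 0, 0], "claw": 1}, {"slide": [-35, 35, 0], "angular": [0, 0, 0], "claw": 0.7}, {"slide": [-35, 35, 0], "angular": [0, 0, 0], "claw": 0.7}, {"slide": [-32, 33, 0], "angular": [0, 0, 0], "claw": 0.7}, {"slide": [-10, 10, 20], "angular": [0, 0, 0], "claw": 0.7}, {"slide": [0, 0, 40], "angular": [0, 0, 0], "claw": 0.7}, {"slide": [0, 0, 20], "angular": [0, 0, 0], "claw": 0.7}]}}

```text
time: 3.3
ee_pos: [0.5836, -0.2479, 0.1661]
tcp_rot: [-179.7, -0.0, 70.3]
wrist_force: [-0.4, -0.2, -0.3]
opening: 0.0726
grasp_force: 0.0
```

Request:
{"name": "play_rows", "arguments": {"increments": [{"slide": [0, 0, 0], "angular": [0, 0, 0], "claw": 0.7}, {"slide": [0, 0, 0], "angular": [0, 0, 0], "claw": 0.7}]}}

```text
time: 3.5
ee_pos: [0.5843, -0.2473, 0.1707]
tcp_rot: [-180.0, -0.0, 70.4]
wrist_force: [-0.1, -0.6, 0.8]
opening: 0.0726
grasp_force: 0.0
```

Run:
```python
from m import *
s=shot('scene','s1.png');t=shot('top','t1.png')
c=np.hstack([cv2.resize(s[120:230,130:240],(400,400)),cv2.resize(t[120:230,280:390],(400,400))])
cv2.imwrite('pics/c1.png',c[:,:,::-1])
```

```text
(no output)
```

View pics/c1.png

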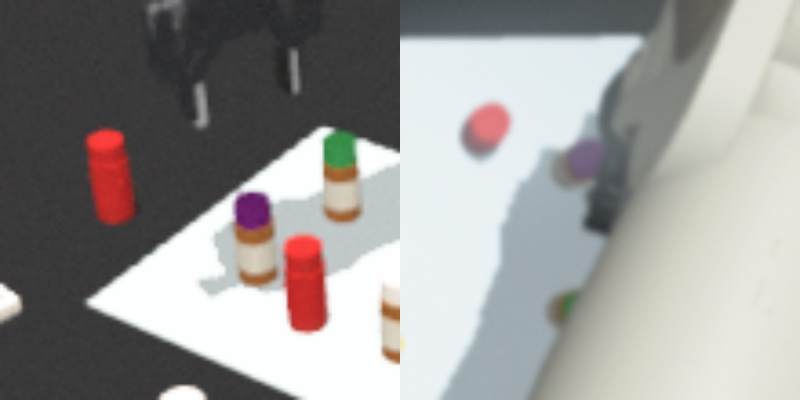

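The fingertips straddle the purple vial: tips at crop (200,120) and (295,90), cap at (253,210). Descending.

Request:
{"name": "play_rows", "arguments": {"increments": [{"slide": [0, 0, 35], "angular": [0, 0, 0], "claw": 0.7}, {"slide": [0, 0, 35], "angular": [0, 0, 0], "claw": 0.7}, {"slide": [0, 0, 25], "angular": [0, 0, 0], "claw": 0.7}, {"slide": [0, 0, 15], "angular": [0, 0, 0], "claw": 0.7}, {"slide": [0, 0, 8], "angular": [0, 0, 0], "claw": 0.7}, {"slide": [0, 0, 0], "angular": [0, 0, 0], "claw": 0.2}, {"slide": [0, 0, 0], "angular": [0, 0, 0], "claw": -0.1}, {"slide": [0, 0, 0], "angular": [0, 0, 0], "claw": -0.3}], "squeeze": 25}}

```text
time: 4.4
ee_pos: [0.5853, -0.2477, 0.054]
tcp_rot: [179.9, 0.0, 70.4]
wrist_force: [1.1, -0.7, 5.4]
opening: 0.0313
grasp_force: 24.3
```

Request:
{"name": "play_rows", "arguments": {"increments": [{"slide": [0, 0, 0], "angular": [0, 0, 0], "claw": -0.5}, {"slide": [0, 0, 0], "angular": [0, 0, 0], "claw": -0.5}, {"slide": [0, 0, 0], "angular": [0, 0, 0], "claw": -0.5}]}}

```text
time: 4.7
ee_pos: [0.5853, -0.2478, 0.054]
tcp_rot: [179.8, 0.0, 70.4]
wrist_force: [0.5, -0.2, 6.3]
opening: 0.0309
grasp_force: 24.8
```

Request:
{"name": "play_rows", "arguments": {"increments": [{"slide": [0, 0, -10], "angular": [0, 0, 0], "claw": -0.5}, {"slide": [0, 0, -30], "angular": [0, 0, 0], "claw": -0.5}, {"slide": [0, 0, -40], "angular": [0, 0, 0], "claw": -0.5}, {"slide": [0, 0, -40], "angular": [0, 0, 0], "claw": -0.5}, {"slide": [15, -10, 0], "angular": [0, 0, 0], "claw": -0.5}, {"slide": [30, -20, 0], "angular": [0, 0, 0], "claw": -0.5}, {"slide": [35, -24, 0], "angular": [0, 0, 0], "claw": -0.5}, {"slide": [35, -24, 0], "angular": [0, 0, 0], "claw": -0.5}]}}

```text
time: 5.5
ee_pos: [0.5488, -0.1118, 0.1728]
tcp_rot: [180.0, -0.0, 70.4]
wrist_force: [0.7, -0.2, -0.6]
opening: 0.0311
grasp_force: 25.0
```

Request:
{"name": "play_rows", "arguments": {"increments": [{"slide": [35, -24, 0], "angular": [0, 0, 0], "claw": -0.5}, {"slide": [35, -24, 0], "angular": [0, 0, 0], "claw": -0.5}, {"slide": [35, -24, 0], "angular": [0, 0, 0], "claw": -0.5}, {"slide": [35, -24, 0], "angular": [0, 0, 0], "claw": -0.5}, {"slide": [30, -22, 0], "angular": [0, 0, 0], "claw": -0.5}, {"slide": [23, -16, 0], "angular": [0, 0, 0], "claw": -0.5}, {"slide": [0, 0, 0], "angular": [0, 0, 0], "claw": -0.5}, {"slide": [0, 0, 0], "angular": [0, 0, 0], "claw": -0.5}]}}

```text
time: 6.3
ee_pos: [0.4878, 0.1142, 0.1729]
tcp_rot: [180.0, 0.0, 70.5]
wrist_force: [-0.4, 0.6, -0.2]
opening: 0.0311
grasp_force: 25.0
```

Run:
```python
from m import *
s=shot('scene','s2.png');t=shot('top','t2.png')
c=np.hstack([cv2.resize(s[120:270,270:420],(400,400)),cv2.resize(t[150:230,125:225],(500,400))[:,:400]])
cv2.imwrite('pics/c2.png',c[:,:,::-1])
try:
  sp,ss=cen(s,(120,60,30),(165,255,200),(270,100,420,260));print(sp,ss)
  tp,ss=cen(t,(120,60,30),(165,255,200),(150,150,240,230));print(tp,ss,tri(tp,sp))
except Exception as e:print(e)
o=np.array([.508,.1684]);ca=np.array([.942,-.335]);cb=-np.array([-.335,-.942])
p=bot.get_obs()['ee_pos'];print(p,(p[:2]-o)@ca,(p[:2]-o)@cb)
# scene check of caliper frame: fixed jaw & grip tops projected
for n in('scene','top'):
  for x,y,z in((0,-.093,.058),(0,.05,.085),(0,-.115,.018),(.03,-.115,.018),(-.03,-.115,.018),(.03,.135,.018),(-.03,.135,.018)): 
    print(n,(x,y,z),proj(n,np.r_[o+ca*x+cb*y,z]).round(1))
```

```text
[334.14942529 163.24137931] [60 57  9 13 87]
attempt to get argmax of an empty sequence
[0.48813599 0.11324339 0.17258149] -0.00023443558671632213 -0.058611966214147326
scene (0, -0.093, 0.058) [317.6 196.3]
scene (0, 0.05, 0.085) [358.3 214.5]
scene (0, -0.115, 0.018) [310.9 203.8]
scene (0.03, -0.115, 0.018) [303.2 207.8]
scene (-0.03, -0.115, 0.018) [318.4 199.9]
scene (0.03, 0.135, 0.018) [372.5 257.4]
scene (-0.03, 0.135, 0.018) [388. 247.]
top (0, -0.093, 0.058) [208.7 205.8]
top (0, 0.05, 0.085) [155.7 187.7]
top (0, -0.115, 0.018) [217.8 208.6]
top (0.03, -0.115, 0.018) [221.4 198.3]
top (-0.03, -0.115, 0.018) [214.2 218.9]
top (0.03, 0.135, 0.018) [136.2 169. ]
top (-0.03, 0.135, 0.018) [128.6 189.4]
```

View pics/c2.png

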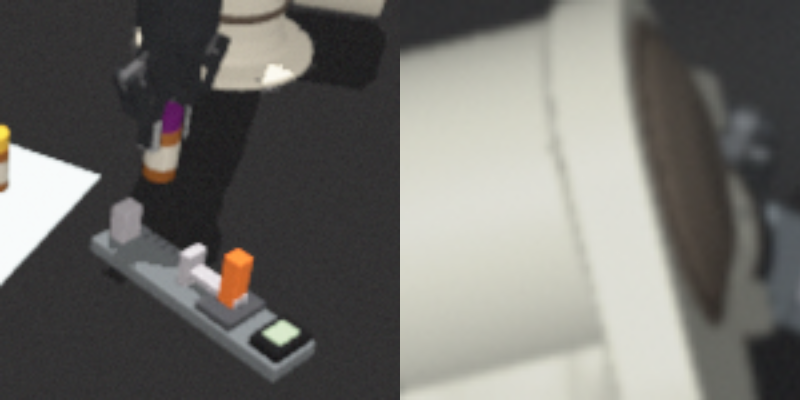

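Vial is hanging over the gap: cap at scene (334,163), bed corners agree with the fitted caliper to ~2 px. Descending.

Request:
{"name": "play_rows", "arguments": {"increments": [{"slide": [0, 0, 15], "angular": [0, 0, 0], "claw": -0.5}, {"slide": [0, 0, 25], "angular": [0, 0, 0], "claw": -0.5}, {"slide": [0, 0, 25], "angular": [0, 0, 0], "claw": -0.5}, {"slide": [0, 0, 15], "angular": [0, 0, 0], "claw": -0.5}, {"slide": [0, 0, 10], "angular": [0, 0, 0], "claw": -0.5}, {"slide": [0, 0, 5], "angular": [0, 0, 0], "claw": -0.5}, {"slide": [0, 0, 2], "angular": [0, 0, 0], "claw": -0.5}, {"slide": [0, 0, 0], "angular": [0, 0, 0], "claw": -0.5}]}}

```text
time: 7.2
ee_pos: [0.4883, 0.1139, 0.0758]
tcp_rot: [180.0, -0.0, 70.4]
wrist_force: [-0.0, 0.8, 0.5]
opening: 0.0311
grasp_force: 25.0
```

Run:
```python
from m import *
s=shot('scene','s3.png')
cv2.imwrite('pics/c3.png',cv2.resize(s[150:270,290:410],(600,600),interpolation=2)[:,:,::-1])
o=np.array([.508,.1684]);ca=np.array([.942,-.335]);cb=np.array([.335,.942])
ob=bot.get_obs();p=ob['ee_pos'];print(p,ob['wrist_force'],(p[:2]-o)@ca,(p[:2]-o)@cb)
for z in(.018,.093):print((proj('scene',np.r_[p[:2],z])-[290,150])*5)
```

```text
[0.48837756 0.11395622 0.07600456] [ 0.12752259  0.3495028  -0.30451033] -0.00024566812617726915 -0.057859555770042675
[176.45458202 318.70339789]
[190.05088328 209.89126136]
```

View pics/c3.png

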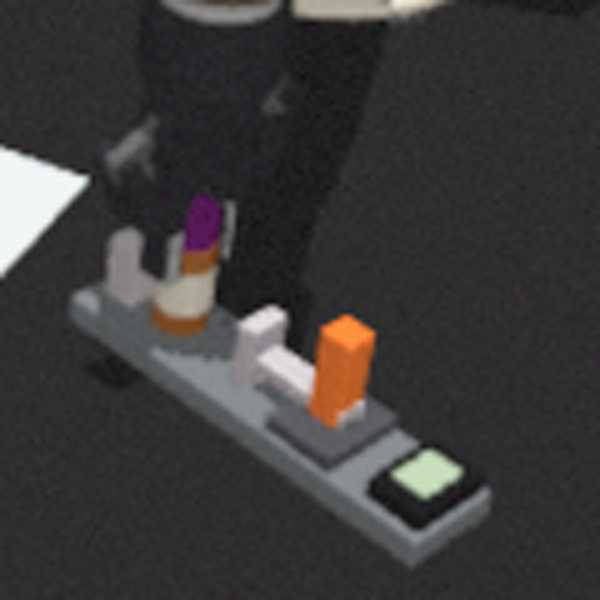

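Vial bottom is at crop (180,322), on the predicted spot, about 4 mm above the bed. Touching down in small steps.

Request:
{"name": "play_rows", "arguments": {"increments": [{"slide": [0, 0, 2], "angular": [0, 0, 0], "claw": -0.5}, {"slide": [0, 0, 1], "angular": [0, 0, 0], "claw": -0.5}, {"slide": [0, 0, 0.5], "angular": [0, 0, 0], "claw": -0.5}, {"slide": [0, 0, 0], "angular": [0, 0, 0], "claw": -0.5}, {"slide": [0, 0, 0], "angular": [0, 0, 0], "claw": -0.5}], "squeeze": 20}}

```text
time: 7.75
ee_pos: [0.4881, 0.1139, 0.072]
tcp_rot: [180.0, -0.0, 70.4]
wrist_force: [0.1, 0.0, 1.4]
opening: 0.0312
grasp_force: 25.1
```

Request:
{"name": "play_rows", "arguments": {"increments": [{"slide": [0, 0, 1], "angular": [0, 0, 0], "claw": -0.5}, {"slide": [0, 0, 0], "angular": [0, 0, 0], "claw": -0.5}, {"slide": [0, 0, 0], "angular": [0, 0, 0], "claw": -0.5}]}}

```text
time: 8.05
ee_pos: [0.4883, 0.114, 0.0719]
tcp_rot: [179.9, -0.1, 70.4]
wrist_force: [-2.3, -0.6, 9.0]
opening: 0.0311
grasp_force: 25.6
```

In contact (9 N). Release slowly, then rise.

Request:
{"name": "play_rows", "arguments": {"increments": [{"slide": [0, 0, -0.5], "angular": [0, 0, 0], "claw": -0.22}, {"slide": [0, 0, 0], "angular": [0, 0, 0], "claw": -0.15}, {"slide": [0, 0, 0], "angular": [0, 0, 0], "claw": -0.05}, {"slide": [0, 0, 0], "angular": [0, 0, 0], "claw": 0.1}, {"slide": [0, 0, 0], "angular": [0, 0, 0], "claw": 0.3}, {"slide": [0, 0, 0], "angular": [0, 0, 0], "claw": 0.5}, {"slide": [0, 0, 0], "angular": [0, 0, 0], "claw": 0.5}]}}

```text
time: 8.75
ee_pos: [0.488, 0.1139, 0.0712]
tcp_rot: [-180.0, 0.0, 70.4]
wrist_force: [0.4, -0.1, 0.3]
opening: 0.0641
grasp_force: 0.0
```

Request:
{"name": "play_rows", "arguments": {"increments": [{"slide": [0, 0, -10], "angular": [0, 0, 0], "claw": 0.5}, {"slide": [0, 0, -20], "angular": [0, 0, 0], "claw": 0.5}, {"slide": [0, 0, -35], "angular": [0, 0, 0], "claw": 0.5}, {"slide": [0, 0, -35], "angular": [0, 0, 0], "claw": 0.5}, {"slide": [0, 0, -20], "angular": [0, 0, 0], "claw": 0.5}, {"slide": [30, 0, 0], "angular": [0, 0, 8], "claw": 0.5}, {"slide": [30, 0, 0], "angular": [0, 0, 8], "claw": 0.5}, {"slide": [30, 0, 0], "angular": [0, 0, 8], "claw": 0.5}]}}

```text
time: 9.55
ee_pos: [0.5297, 0.1942, 0.1927]
tcp_rot: [180.0, -0.1, 46.1]
wrist_force: [1.8, -0.5, 0.3]
opening: 0.0641
grasp_force: 0.0
```

Run:
```python
from m import *
s=shot('scene','s4.png');t=shot('top','t4.png')
cv2.imwrite('pics/c4.png',np.hstack([cv2.resize(s[150:270,290:410],(400,400),interpolation=2),cv2.resize(t[150:230,125:225],(400,320))[:,:].repeat(1,0) if 0 else cv2.resize(t[140:240,125:225],(400,400))])[:,:,::-1])
o=np.array([.508,.1684]);ca=np.array([.942,-.335]);cb=np.array([.335,.942])
ob=bot.get_obs();print(ob['ee_pos'],ob['tcp_rot'],ob['q'])
sp,_=cen(s,(120,60,30),(165,255,200),(300,150,360,230))
for nm,z in(('scene',.083),):
  p=ray(nm,*sp,z)[:2];print(sp,(p-o)@ca,(p-o)@cb)
```

```text
[0.5305255  0.19542361 0.19123071] [-1.79990001e+02 -3.01546369e-02  4.62307601e+01] [2.02112555e+01 6.24622090e+00 4.90255119e+00 8.86336185e+01
 2.22141137e-02 1.53980497e+02]
[327.58536585 194.69918699] -0.0010368551459397548 -0.05882262966481551
```

View pics/c4.png

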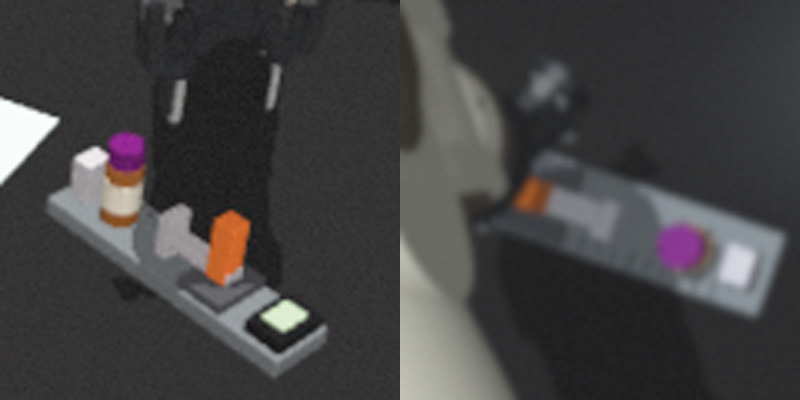

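Vial stands upright at caliper x≈-1, y≈-59 mm. Now rotate to close along the sliding direction (yaw 160.4).

Request:
{"name": "play_rows", "arguments": {"increments": [{"slide": [0, 0, 0], "angular": [0, 0, -8], "claw": 0.4}, {"slide": [0, 0, 0], "angular": [0, 0, -8], "claw": 0.4}, {"slide": [0, 0, 0], "angular": [0, 0, -8], "claw": 0.4}, {"slide": [0, 0, 0], "angular": [0, 0, -8], "claw": 0.4}, {"slide": [0, 0, 0], "angular": [0, 0, -8], "claw": 0.4}, {"slide": [0, 0, 0], "angular": [0, 0, -8], "claw": 0.4}, {"slide": [0, 0, 0], "angular": [0, 0, -8], "claw": 0.4}, {"slide": [0, 0, 0], "angular": [0, 0, -8], "claw": 0.4}]}}

```text
time: 10.45
ee_pos: [0.5292, 0.1927, 0.1921]
tcp_rot: [180.0, 0.0, 110.8]
wrist_force: [-0.0, -0.2, -0.3]
opening: 0.0599
grasp_force: 0.0
```

Request:
{"name": "play_rows", "arguments": {"increments": [{"slide": [0, 0, 0], "angular": [0, 0, -8], "claw": 0.4}, {"slide": [0, 0, 0], "angular": [0, 0, -8], "claw": 0.4}, {"slide": [0, 0, 0], "angular": [0, 0, -8], "claw": 0.4}, {"slide": [0, 0, 0], "angular": [0, 0, -8], "claw": 0.4}, {"slide": [0, 0, 0], "angular": [0, 0, -8], "claw": 0.4}, {"slide": [0, 0, 0], "angular": [0, 0, -8], "claw": 0.4}, {"slide": [12, 17, 0], "angular": [0, 0, -2], "claw": 0.4}, {"slide": [0, 0, 0], "angular": [0, 0, 0], "claw": 0.4}]}}

```text
time: 11.25
ee_pos: [0.524, 0.2142, 0.192]
tcp_rot: [180.0, 0.0, 160.6]
wrist_force: [-0.0, -0.4, 0.1]
opening: 0.06
grasp_force: 0.0
```

Request:
{"name": "play_rows", "arguments": {"increments": [{"slide": [0, 0, 0], "angular": [0, 0, 0], "claw": 0.4}, {"slide": [0, 0, 0], "angular": [0, 0, 0], "claw": 0.4}]}}

```text
time: 11.45
ee_pos: [0.5245, 0.2128, 0.1916]
tcp_rot: [-180.0, 0.0, 160.4]
wrist_force: [-0.4, -0.3, 0.1]
opening: 0.0598
grasp_force: 0.0
```

Run:
```python
from m import *
s=shot('scene','s5.png')
cv2.imwrite('pics/c5.png',cv2.resize(s[150:270,290:410],(500,500),interpolation=2)[:,:,::-1])
o=np.array([.508,.1684]);ca=np.array([.942,-.335]);cb=np.array([.335,.942])
ob=bot.get_obs();p=ob['ee_pos'];print(p,ob['tcp_rot'],(p[:2]-o)@ca,(p[:2]-o)@cb)
so,ss=cen(s,(3,180,60),(15,255,255),(340,190,375,245));print(so,ss)
g=ray('scene',*so,.062)[:2]-o;print(g@ca,g@cb)
```

```text
[0.52457508 0.21280135 0.19153269] [-1.79998806e+02  1.50584054e-02  1.60372282e+02] 0.000739271172230769 0.047378721400780116
[357.78421053 222.87894737] [ 12  23  13  22 190]
0.0028009283845361 0.05504780549652574
```

View pics/c5.png

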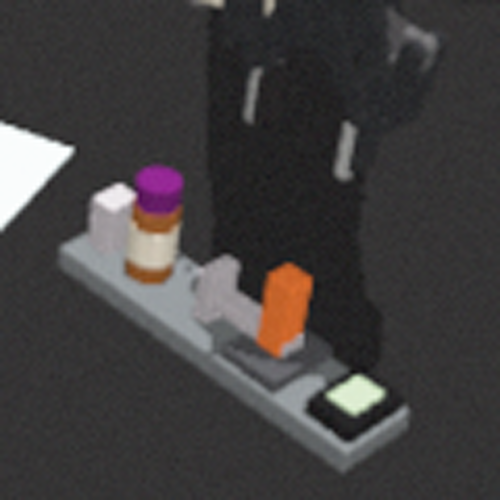

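Grip at y≈51 mm (crop 285,310), the fingers straddle it. Descend, then close gently.

Request:
{"name": "play_rows", "arguments": {"increments": [{"slide": [0, 4, 20], "angular": [0, 0, 0], "claw": 0.4}, {"slide": [0, 0, 35], "angular": [0, 0, 0], "claw": 0.4}, {"slide": [0, 0, 35], "angular": [0, 0, 0], "claw": 0.4}, {"slide": [0, 0, 20], "angular": [0, 0, 0], "claw": 0.4}, {"slide": [0, 0, 10], "angular": [0, 0, 0], "claw": 0.4}, {"slide": [0, 0, 0], "angular": [0, 0, 0], "claw": 0}, {"slide": [0, 0, 0], "angular": [0, 0, 0], "claw": -0.3}, {"slide": [0, 0, 0], "angular": [0, 0, 0], "claw": -0.4}], "squeeze": 20}}

```text
time: 12.3
ee_pos: [0.5267, 0.2174, 0.0729]
tcp_rot: [179.9, 0.1, 160.4]
wrist_force: [0.4, -0.1, -0.9]
opening: 0.0256
grasp_force: 0.0
```

Request:
{"name": "play_rows", "arguments": {"increments": [{"slide": [0, 0, 0], "angular": [0, 0, 0], "claw": -0.5}, {"slide": [0, 0, 0], "angular": [0, 0, 0], "claw": -0.6}, {"slide": [0, 0, 0], "angular": [0, 0, 0], "claw": -0.7}, {"slide": [0, 0, 0], "angular": [0, 0, 0], "claw": -0.7}]}}

```text
time: 12.7
ee_pos: [0.5266, 0.2176, 0.0727]
tcp_rot: [179.9, 0.1, 160.4]
wrist_force: [1.5, 1.6, 5.8]
opening: 0.0197
grasp_force: 25.1
```

Gripped square at 19.7 mm opening; jaw travel now ~12 mm, ~45 mm to go. Sliding along tool -y.

Request:
{"name": "play_rows", "arguments": {"increments": [{"slide": [0, -2, 0], "angular": [0, 0, 0], "claw": -0.7}, {"slide": [0, -4, 0], "angular": [0, 0, 0], "claw": -0.7}, {"slide": [0, -5, 0], "angular": [0, 0, 0], "claw": -0.7}, {"slide": [0, -5, 0], "angular": [0, 0, 0], "claw": -0.7}, {"slide": [0, -5, 0], "angular": [0, 0, 0], "claw": -0.7}, {"slide": [0, -5, 0], "angular": [0, 0, 0], "claw": -0.7}, {"slide": [0, -4, 0], "angular": [0, 0, 0], "claw": -0.7}, {"slide": [0, -2, 0], "angular": [0, 0, 0], "claw": -0.7}]}}

```text
time: 13.5
ee_pos: [0.5158, 0.1873, 0.0727]
tcp_rot: [179.9, 0.1, 160.4]
wrist_force: [-0.1, 2.0, 7.0]
opening: 0.0199
grasp_force: 25.2
```

Request:
{"name": "play_rows", "arguments": {"increments": [{"slide": [0, -1, 0], "angular": [0, 0, 0], "claw": -0.7}, {"slide": [0, -1, 0], "angular": [0, 0, 0], "claw": -0.7}, {"slide": [0, -1, 0], "angular": [0, 0, 0], "claw": -0.7}, {"slide": [0, -1, 0], "angular": [0, 0, 0], "claw": -0.7}, {"slide": [0, -1, 0], "angular": [0, 0, 0], "claw": -0.7}, {"slide": [0, 0, 0], "angular": [0, 0, 0], "claw": -0.7}]}}

```text
time: 14.1
ee_pos: [0.5142, 0.1828, 0.0727]
tcp_rot: [179.9, 0.1, 160.4]
wrist_force: [-0.7, 2.1, 7.0]
opening: 0.0198
grasp_force: 25.2
```

Run:
```python
from m import *
s=shot('scene','s6.png')
cv2.imwrite('pics/c6.png',cv2.resize(s[150:270,290:410],(600,600),interpolation=2)[:,:,::-1])
o=np.array([.508,.1684]);ca=np.array([.942,-.335]);cb=np.array([.335,.942])
ob=bot.get_obs();p=ob['ee_pos'];print(p,ob['tcp_rot'],ob['wrist_force'],ob['torque'],(p[:2]-o)@ca,(p[:2]-o)@cb)
```

```text
[0.51421467 0.1827714  0.07276885] [1.79878426e+02 1.07661359e-01 1.60418795e+02] [-0.04276103  2.19027966  6.12144816] [ 0.43886093 -0.02600941 -0.0049287 ] 0.0010397988526374112 0.015619773449407364
```

View pics/c6.png

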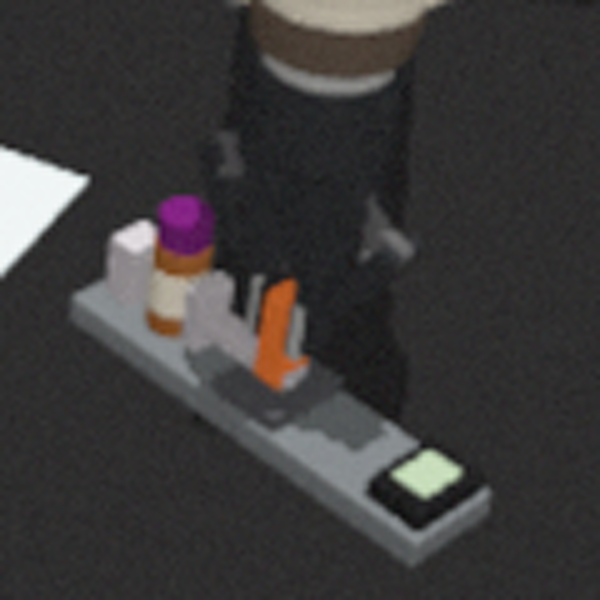

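The vial is upright (cap 187,225), the jaw has reached it and the grip is square in the fingers; ~9 mm left. Continuing slowly.

Request:
{"name": "play_rows", "arguments": {"increments": [{"slide": [0, -1, 0], "angular": [0, 0, 0], "claw": -0.7}, {"slide": [0, -1, 0], "angular": [0, 0, 0], "claw": -0.7}, {"slide": [0, -1, 0], "angular": [0, 0, 0], "claw": -0.7}, {"slide": [0, -1, 0], "angular": [0, 0, 0], "claw": -0.7}, {"slide": [0, -1, 0], "angular": [0, 0, 0], "claw": -0.7}]}}

```text
time: 14.65
ee_pos: [0.5126, 0.1782, 0.0727]
tcp_rot: [179.9, 0.1, 160.4]
wrist_force: [-0.3, 1.8, 6.7]
opening: 0.0196
grasp_force: 25.2
```

Request:
{"name": "play_rows", "arguments": {"increments": [{"slide": [0, -1, 0], "angular": [0, 0, 0], "claw": -0.7}, {"slide": [0, -1, 0], "angular": [0, 0, 0], "claw": -0.7}, {"slide": [0, 0, 0], "angular": [0, 0, 0], "claw": -0.7}]}}

```text
time: 14.95
ee_pos: [0.5119, 0.1764, 0.0727]
tcp_rot: [179.8, 0.1, 160.4]
wrist_force: [1.0, 2.7, 5.5]
opening: 0.0196
grasp_force: 25.1
```

Request:
{"name": "play_rows", "arguments": {"increments": [{"slide": [0, -0.7, 0], "angular": [0, 0, 0], "claw": -0.7}, {"slide": [0, -0.7, 0], "angular": [0, 0, 0], "claw": -0.7}, {"slide": [0, 0, 0], "angular": [0, 0, 0], "claw": -0.7}]}}

```text
time: 15.25
ee_pos: [0.5119, 0.1762, 0.0728]
tcp_rot: [179.7, 0.1, 160.5]
wrist_force: [2.3, 10.0, 3.1]
opening: 0.0197
grasp_force: 24.8
```

Request:
{"name": "play_rows", "arguments": {"increments": [{"slide": [0, -0.5, 0], "angular": [0, 0, 0], "claw": -0.7}, {"slide": [0, -0.5, 0], "angular": [0, 0, 0], "claw": -0.7}, {"slide": [0, 0, 0], "angular": [0, 0, 0], "claw": -0.7}]}}

```text
time: 15.55
ee_pos: [0.5118, 0.1761, 0.0728]
tcp_rot: [179.6, 0.1, 160.5]
wrist_force: [5.1, 15.3, 1.6]
opening: 0.0198
grasp_force: 24.5
```

Clamped: motion stopped and the force rose to 16 N. Ease a little, release, rise.

Request:
{"name": "play_rows", "arguments": {"increments": [{"slide": [0, 1, 0], "angular": [0, 0, 0], "claw": -0.7}, {"slide": [0, 0, 0], "angular": [0, 0, 0], "claw": -0.7}, {"slide": [0, 0, 0], "angular": [0, 0, 0], "claw": -0.4}, {"slide": [0, 0, 0], "angular": [0, 0, 0], "claw": -0.2}, {"slide": [0, 1, 0], "angular": [0, 0, 0], "claw": 0}, {"slide": [0, 0, 0], "angular": [0, 0, 0], "claw": 0.1}, {"slide": [0, 0, 0], "angular": [0, 0, 0], "claw": 0.1}]}}

```text
time: 16.25
ee_pos: [0.5109, 0.1751, 0.0711]
tcp_rot: [-180.0, -0.0, 160.4]
wrist_force: [-0.1, -0.9, -0.5]
opening: 0.047
grasp_force: 0.0
```

Request:
{"name": "play_rows", "arguments": {"increments": [{"slide": [0, 0, -5], "angular": [0, 0, 0], "claw": 0.1}, {"slide": [0, 0, -15], "angular": [0, 0, 0], "claw": 0.1}, {"slide": [0, 0, -30], "angular": [0, 0, 0], "claw": 0.1}, {"slide": [0, 0, -40], "angular": [0, 0, 0], "claw": 0.1}, {"slide": [0, 0, -40], "angular": [0, 0, 0], "claw": 0.1}, {"slide": [40, 0, -10], "angular": [0, 0, 0], "claw": 0.1}, {"slide": [40, 0, 0], "angular": [0, 0, 0], "claw": 0.1}, {"slide": [40, 0, 0], "angular": [0, 0, 0], "claw": 0.1}]}}

```text
time: 17.05
ee_pos: [0.397, 0.2158, 0.2131]
tcp_rot: [179.9, 0.1, 160.4]
wrist_force: [0.5, 0.5, -0.3]
opening: 0.0469
grasp_force: 0.0
```

Request:
{"name": "play_rows", "arguments": {"increments": [{"slide": [30, 0, 0], "angular": [0, 0, 0], "claw": 0.1}, {"slide": [10, 0, 0], "angular": [0, 0, 0], "claw": 0.1}, {"slide": [0, 0, 0], "angular": [0, 0, 0], "claw": 0.1}, {"slide": [0, 0, 0], "angular": [0, 0, 0], "claw": 0.1}]}}

```text
time: 17.45
ee_pos: [0.3609, 0.2289, 0.2119]
tcp_rot: [180.0, 0.1, 160.4]
wrist_force: [0.7, -0.6, -0.1]
opening: 0.0469
grasp_force: 0.0
```

Run:
```python
from m import *
s=shot('scene','s7.png');t=shot('top','t7.png')
cv2.imwrite('pics/c7.png',np.hstack([cv2.resize(s[165:265,295:395],(400,400),interpolation=2),cv2.resize(t[150:230,135:215],(400,400),interpolation=2)])[:,:,::-1])
o=np.array([.508,.1684]);ca=np.array([.942,-.335]);cb=np.array([.335,.942])
ps=(120,60,30),(165,255,200);po=(3,180,60),(15,255,255)
for n,im,b1,b2 in(('scene',s,(300,150,370,240),(320,180,380,250)),('top',t,(170,170,220,220),(140,170,200,210))):
  for c,b,z in((ps,b1,.085),(po,b2,.07 if n=='scene' else .083)):
    try:
      u,_=cen(im,*c,b);g=ray(n,*u,z)[:2]-o;print(n,u.round(1),(g@ca).round(4),(g@cb).round(4))
    except Exception as e:print(n,'none')
```

```text
scene [325. 193.] 0.001 -0.0667
scene [344.7 214. ] 0.0106 0.0161
top [198.6 202.6] -0.0001 -0.0682
top [172.2 193.4] 0.0 0.0049
```

View pics/c7.png

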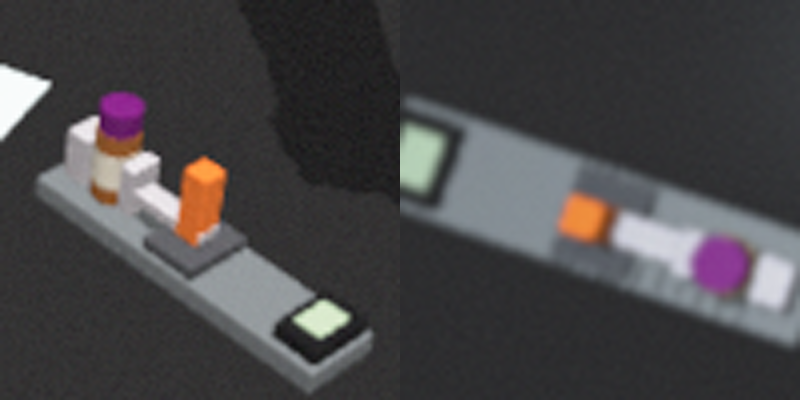

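The vial is upright between both jaws (cap at top-crop (720,262), x≈0, y≈-68 mm against -69 expected). The jaw is square, the grip sits at y≈5–7 mm and the arm is clear.

```bash
python3 -c "
from workcell import bot
print(bot.job_done())"
```

```text
the job is handed in; nothing more can be done
None
```

The purple-capped vial stands upright on the caliper bed, held between both jaws with the moving jaw square and released; I handed the job in after about 17.5 s with the arm clear, and no verdict was shown.

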